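# Release the waiting marble with the gate ring

### The job

A marble is waiting on the gate under the orange funnel of the marble run. By its upright tab, turn the slim middle ring anticlockwise (seen from above) until you feel it come up firmly but gently against its rubber stop, which lets the marble roll into the tray, then turn the ring back until its tab lines up with the ribs on the fixed rings again. Do not touch the fixed rings or the funnel, do not force the stop, and leave the other things on the table where they are.

Things in the scene. Friction and masses are not known exactly. Their poses are not given: they have to be found in the camera images.
- tower: Marble run: clear acrylic on a wooden base 220 x 90 mm, fixed. Origin on the table under the vertical axis of three stacked white rings, 70 mm outside: fixed ring 66 to 84 mm above the table, slim gate ring 85 to 95, fixed ring 96 to 112. z up; -x is the catch tray's side. On the +x half nothing but the tab stands out over 39 mm from the axis at heights of 20 to 105 mm.
- gate_ring: The slim gate ring with a finely ribbed rim, turned by its upright tab about the tower's axis; anticlockwise (from above) opens it. It drags, about 2 N at the tab, and stays where it is left, but its rubber stop springs it back a few hundredths of a rad when let go. The marble falls when it is about 0.8 to 0.9 rad open. Origin and, when exactly shut, axes as the tower's.
- tab (a point): Centre of the gate ring's upright tab, 51 mm from the ring axis, 102 mm above the table. The tab is a block 10 mm thick (in the turning direction), 42 to 60 mm from the axis, 85 to 115 mm above the table (a 10 mm tall arm joins it to the ring), with free air below and outside.
- shut_mark (a point): Fixed point where the tab's centre is when the gate is exactly shut, in line with the small vertical ribs (6 mm wide) on both fixed rings: 51 mm from the axis, -0.75 rad (clockwise) from the tower's +x. The tab starts within 0.15 rad of it. The ring can go 0.25 rad clockwise past it.
- lower_ring: Lower fixed ring, not to be touched; origin as the tower's. It hides the rubber stop, met 1.0 to 1.5 rad anticlockwise of the shut mark, different each time and only to be felt. There the push at the tab rises by several N per mm of tab travel. A push of 8 to 12 N at the tab (drag included), kept half a second, is right; above about 15 N the stop is overstrained.
- upper_ring: Upper fixed ring with the orange funnel, not to be touched; origin as the tower's. The funnel's axis is 20 mm to -x of the ring axis; its rim is 88 mm wide, 131 mm above the table, so it reaches 24 mm from the ring axis to +x.
- marble_center (a point): Centre of the waiting glass marble, 16 mm in diameter. At the start it sits in the funnel's throat, 20 mm to the tower's -x, on the gate's blade, 100 mm above the table.
- tray (a point): Middle of the floor of the catch tray of the marble run: a clear lane 32 mm wide with 26 mm walls that slopes gently away from the rings, to an end wall 140 mm to the tower's -x. The point is 100 mm to the tower's -x, 14 mm above the table.
- soldier: Bystander: pewter toy soldier, 58 mm tall, standing. Origin under its base.
- top: Bystander: walnut spinning top in a small round stand, 53 mm tall. Origin under it.
- toothbrush: Bystander: plastic toothbrush lying flat, 175 mm long along its x, 16 mm tall. Origin on its underside, 75 mm from the handle end.
- dish: Bystander: white dish 84 mm wide, 22 mm tall, holding three more marbles. Origin under its centre.
- toy_car: Bystander: wooden toy car, 60 mm long, 32 mm tall. Origin under its centre.

How it is judged:
By the outcome, as a careful person would: the job done as asked, in the order asked, and still so for the second after the job is handed in, with the robot touching nothing.
It also fails if it takes over 70 s, if anything falls off the work surface, if the arm or the gripper's body presses on something with over 40 N, if the wrist force passes 120 N, or if a joint passes its speed limit or range.

### The arm

A 6-joint arm with a two-finger parallel gripper is mounted at the origin on the work surface. World frame = base frame: x ahead of the robot, y to its left, z up, the work surface at z = 0. Lengths are in m, angles in rad, forces in N, time in s.
With the tool pointing down it reaches from about 0.375 to 0.9 m from the base axis. Payload 3.1 kg.
Tool frame: the origin (TCP) lies at the very end of the fingers, on their centre line; the grasp point (between the pads) lies 19 mm behind it; z points along the fingers, y is the line along which they close (so a half turn about z gives the same grasp; the last joint's range is limited). The gripper opens to 85 mm and grips with 20 to 120 N. Pads are 22 mm wide; open, the fingers measure 114 mm over their backs; the gripper's body (76 mm by 85 mm) begins 54 mm behind the grasp point. The pads swing forward as they close: fully open they stand 13 mm farther back than shut.
Start: joints at [1.022, 0.527, 1.433, -0, 1.181, -0.178], TCP at [0.226, 0.583, 0.231] pointing down, gripper open.
Joint ranges: [-3.08, 3.08], [-0.75, 2.2], [0.22, 2.44], [-1.43, 4.57], [0, 2.65], [-2.85, 2.85]. Speed limits (rad/s): [2.79, 2.79, 3.14, 3.14, 3.14, 3.14].

### API

Orientations are given as a unit quaternion [x, y, z, w].
In Python, from station import manip gives the robot as it stands.
- The arm moves only by the shell command python3 -m handwheel 'ROWS' [FORCE]. ROWS is JSON, a list of rows, each a list of 7 numbers: the shift along the world's x, y, z in mm, then the turn, a rotation vector about the world's x, y, z in degrees, then the opening, from 0 (shut) to 1 (fully open). A call has exactly 10 rows; each row shifts and turns the commanded pose from where the row before left it; what a row does not reach is not made up. A row lasts 1/8 s, in which the tool goes at most 62.5 mm and 10.7 degrees, less where a joint would pass 70% of its speed; a pose out of reach is approached as far as the arm can. A call is refused whole if a number of a shift passes 62.5 or a number of a turn 10.7, either way. A call with a gripper value outside its range is refused whole. The fingers move at their own pace and stop on an object; FORCE is the grip in N (left out, the last holds). Time passes only in rows, so rows that do not move let the fingers close, or fill a call up. It gives the time, the measured TCP pose, the force, the opening and the grip force at its end, in the units of the state.
- manip.sense(): the state, without advancing time (a new reading comes with each control period).
- manip.snapshot(name): name is "scene" or "top"; returns the picture (384x512x3 uint8, red, green, blue); there is no depth.
- manip.get_calibration(name): a dict with "K" (3x3 intrinsics, pixels), "k1" (the pictures are not rectified: a ray, as slopes to the right and down, at radius r is drawn at 1 + k1 r^2 times it, then the intrinsics apply), "rvec" (rotation vector, rad) and "tvec" (3), from world to camera coordinates, as OpenCV has them. Camera axes: x right, y down, z forward; pixel columns grow to the right and rows downward; lengths in m; the calibration is good to about 2 mm. A picture is of the moment at which its call begins. get_calibration takes no time and is no camera call.
- manip.sign_off(): hands the job in; it is judged then, once.
The state is a dict: "t": time; "q": joint angles; "qd": joint speeds; "tau": joint torques, N m; "tcp_pos": TCP position; "tool_rot": TCP orientation; "force": force on the tool from outside, world axes, zero at the start; "ft_torque": the same for the moment, N m; "finger_gap": opening from 0.0 (shut) to 1.0 (fully open); "gripper_force": force on a finger pad.
Only numpy, scipy, OpenCV 4.12 (cv2) and the standard library are available. Lean on these libraries where they do the work, as an engineer would, in place of code of your own. Each camera call takes 0.05 s, during which the arm holds its last target. There are 200 camera calls.

## Working session

There is one attempt and no reset: what is moved stays moved. The work goes in short steps, Python scripts to look and compute and a shell command to move; the robot and the scene stay as the last step left them, time stands still between calls to the robot, and variables do not carry over. Pictures are saved under pics/ and viewed, at most 10 in all, crops included, and the job is handed in when it is done.

```bash
mkdir -p pics; ls; python3 - <<'E'
from station import manip
import cv2
for n in("scene","top"):
    im=manip.snapshot(n); cv2.imwrite(f"pics/{n}0.png",im[:,:,::-1])
    print(manip.get_calibration(n))
print(manip.sense())
E
```

```text
pics
{'K': array([[473.44976266,   0.        , 254.22811465],
       [  0.        , 473.44976266, 183.65447234],
       [  0.        ,   0.        ,   1.        ]]), 'k1': -0.06720538590845737, 'rvec': array([ 2.20550645,  0.83259231, -0.3740635 ]), 'tvec': array([-0.3928039 , -0.20707203,  1.61822326])}
{'K': array([[360.70152506,   0.        , 256.57976973],
       [  0.        , 360.70152506, 190.21845132],
       [  0.        ,   0.        ,   1.        ]]), 'k1': -0.06207125129236644, 'rvec': array([ 2.11722212, -2.17492344,  0.15325264]), 'tvec': array([0.01423472, 0.57272007, 1.02922314])}
{'t': 0.1, 'q': array([ 1.02153564e+00,  5.28361207e-01,  1.43375208e+00,  1.61770155e-05,
        1.18140890e+00, -1.78483648e-01]), 'qd': array([-0.00116138, -0.00165683, -0.00408706,  0.00028741,  0.00082141,
        0.00061047]), 'tau': array([ 5.98053539e-04, -4.43305600e+01, -1.78587896e+01, -2.14463271e-04,
        3.84818064e-03, -9.68753909e-06]), 'tcp_pos': array([0.22608595, 0.58199714, 0.23044587]), 'tool_rot': array([ 1.84331351e-01,  9.82863685e-01, -8.98937919e-04, -3.50346732e-04]), 'force': array([ 0.21716779, -0.28577054, -0.16378565]), 'ft_torque': array([-0.01191704, -0.03981069, -0.02046064]), 'gripper_force': 0.0, 'finger_gap': 0.9984600550628946}
```

View pics/top0.png

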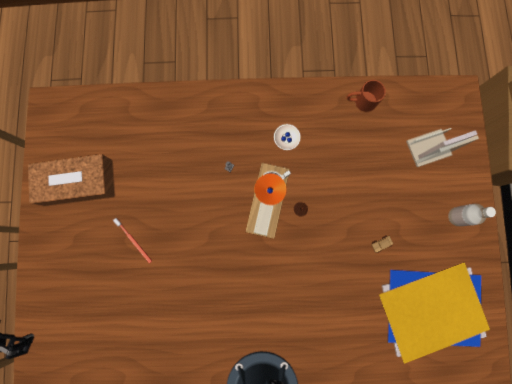

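View pics/scene0.png

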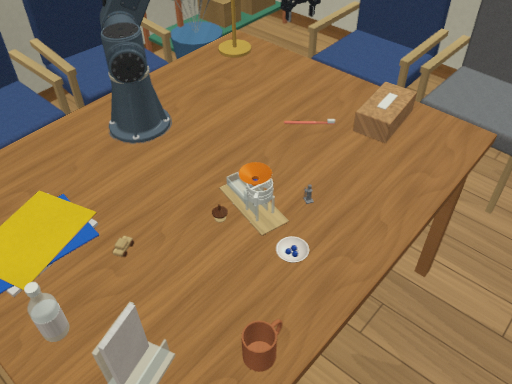

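The top view shows the tower's funnel at about (270,189), with the tray toward the bottom (263,222). The tab is near (287,174), the dish at (287,137), the soldier at (229,167) and the top at (301,209). In the scene view the rings are at (259,190). I'll enlarge both.

```bash
python3 - <<'E'
import cv2,numpy as np
a=cv2.imread("pics/top0.png")[155:245,225:315]; b=cv2.imread("pics/scene0.png")[155:240,205:300]
a=cv2.resize(a,(400,400),interpolation=cv2.INTER_CUBIC); b=cv2.resize(b,(400,400*85//95),interpolation=cv2.INTER_CUBIC)
b=cv2.copyMakeBorder(b,0,400-b.shape[0],0,0,cv2.BORDER_CONSTANT)
cv2.imwrite("pics/c0.png",np.hstack([a,b]))
E
```

```text
(no output)
```

View pics/c0.png

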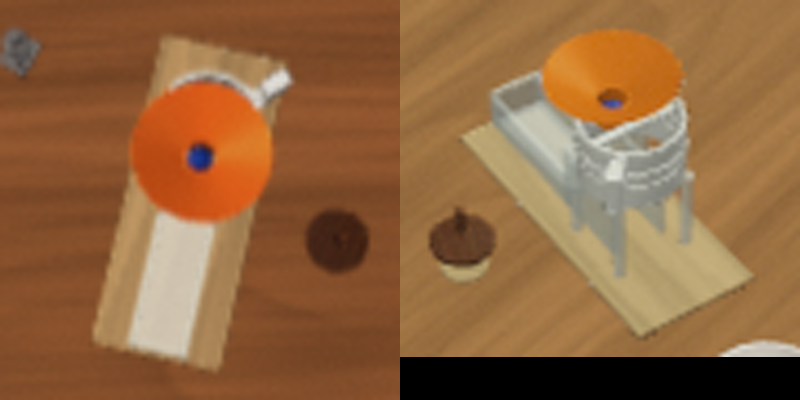

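```bash
cat > h.py <<'E'
import cv2,numpy as np
from station import manip
C={n:manip.get_calibration(n) for n in("scene","top")}
def proj(n,P):
    c=C[n]; return cv2.projectPoints(np.asarray(P,float).reshape(-1,1,3),c["rvec"],c["tvec"],c["K"],np.array([c["k1"],0,0,0]))[0][:,0]
def T(p,P):
    x,y,a=p[:3]; P=np.asarray(P,float).reshape(-1,3); c,s=np.cos(a),np.sin(a)
    return np.c_[x+c*P[:,0]-s*P[:,1],y+s*P[:,0]+c*P[:,1],P[:,2]]
tt=np.linspace(0,2*np.pi,60)[:-1]
RIM=np.c_[-.02+.044*np.cos(tt),.044*np.sin(tt),0*tt+.131]
E
cat > fit.py <<'E'
from h import *
from scipy.optimize import least_squares
def orange(n):
    im=cv2.imread(f"pics/{n}0.png"); h=cv2.cvtColor(im,cv2.COLOR_BGR2HSV)
    m=cv2.inRange(h,(5,215,180),(18,255,255)); k,l,s,ce=cv2.connectedComponentsWithStats(m)
    m=np.zeros_like(m); w={"top":(190,270),"scene":(174,256)}[n]
    best=max([i for i in range(1,k) if np.hypot(*(ce[i]-w[::-1]))<15],key=lambda i:s[i,4]); m=(l==best).astype(np.uint8)
    hull=cv2.convexHull(cv2.findContours(m,0,1)[0][0]); return cv2.fitEllipse(hull)
E={n:orange(n) for n in C}; print(E)
tc=np.array([[165,37],[287,68],[220,370],[93,343]])/4.4444+[225,155]-.39
sc=np.array([[352,275],[241,337],[61,137]])/4.2105+[205,155]-.38
def corners(p): 
    o,h=p[3],p[4]; return T(p,[[o+.22,.045,h],[o+.22,-.045,h],[o,-.045,h],[o,.045,h]])
def res(p):
    r=[]
    for n in C: r.append(3*(np.array(cv2.fitEllipse(proj(n,T(p,RIM)).astype(np.float32))[0])-E[n][0]))
    q=corners(p); r.append((proj("top",q)-tc).ravel()); r.append((proj("scene",q[:3])[[0,1]]-sc[:2]).ravel())
    return np.concatenate([x.ravel() for x in r])
c=C["top"]
best=min((least_squares(res,[.6,0,a,-.15,.01],x_scale=[.01,.01,.1,.01,.01]) for a in np.arange(0,6.28,.5)),key=lambda s:s.cost)
p=best.x; print(np.round(p,4),best.cost,np.round(best.fun,1))
np.save("p.npy",p)
for n in C:
    for th in(-.9,-.75,-.6): print(n,th,proj(n,T(p,[[r*np.cos(th),r*np.sin(th),.115] for r in(.042,.051,.06)])).round(1).tolist())
# predicted overlay
for n,o,s,e in(("top",(225,155),90,90),("scene",(205,155),95,85)):
    im=cv2.imread(f"pics/{n}0.png")[o[1]:o[1]+e,o[0]:o[0]+s]; k=8 if n=="x" else 400/s
    im=cv2.resize(im,None,fx=k,fy=k,interpolation=cv2.INTER_CUBIC)
    f=lambda P:((proj(n,T(p,P))-o+.5)*k-.5).round().astype(int)
    cv2.polylines(im,[f(RIM)],True,(0,255,0),1)
    cv2.polylines(im,[((proj(n,corners(p))-o+.5)*k-.5).round().astype(int)],True,(0,255,0),1)
    for rz in((.035,.066),(.035,.112)):
        cv2.polylines(im,[f(np.c_[rz[0]*np.cos(tt),rz[0]*np.sin(tt),0*tt+rz[1]])],True,(255,255,0),1)
    th=-.75; u=np.array([np.cos(th),np.sin(th)]);v=np.array([-u[1],u[0]])
    for z in(.115,): cv2.polylines(im,[f([[*(r*u+t*v),z] for r,t in((.042,-.005),(.06,-.005),(.06,.005),(.042,.005))])],True,(0,0,255),1)
    im=cv2.copyMakeBorder(im,0,400-im.shape[0],0,0,cv2.BORDER_CONSTANT); globals()[n]=im
cv2.imwrite("pics/fit.png",np.hstack([top,scene]))
E
python3 fit.py
```

```text
{'scene': ((254.96983337402344, 173.12098693847656), (21.314340591430664, 30.499893188476562), 87.2562484741211), 'top': ((269.7324523925781, 188.76576232910156), (29.32509422302246, 30.445140838623047), 129.3473663330078)}
[ 0.5831 -0.043  -0.2475 -0.147   0.0023] 3.135754427011124 [-0.3 -1.1  1.2 -0.5 -0.8 -0.3  0.1 -1.1  0.1  0.7 -0.3  0.2  0.2  0.3
 -0.8  0.1]
scene -0.9 [[254.4, 192.1], [253.4, 194.5], [252.3, 196.9]]
scene -0.75 [[256.8, 192.4], [256.3, 194.9], [255.8, 197.4]]
scene -0.6 [[259.3, 192.6], [259.3, 195.1], [259.3, 197.6]]
top -0.9 [[285.1, 175.9], [288.0, 174.5], [290.8, 173.1]]
top -0.75 [[283.9, 173.9], [286.5, 172.2], [289.2, 170.4]]
top -0.6 [[282.5, 172.2], [284.8, 170.0], [287.1, 167.9]]
```

View pics/fit.png

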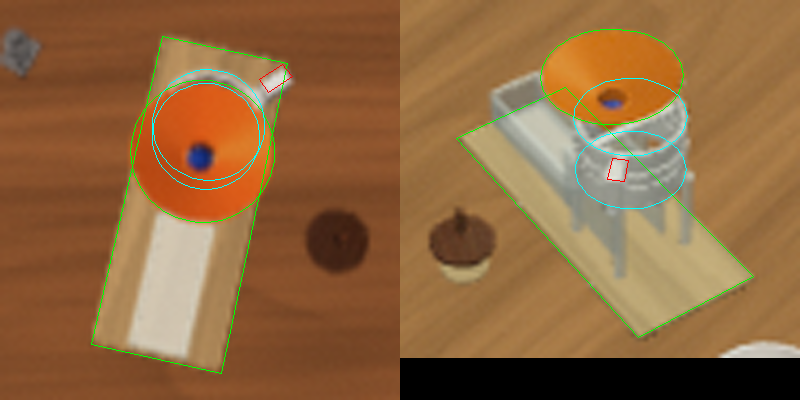

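The green fit lies on the rim and base in both views, so the tower pose is good. The tab sits slightly clockwise of the red shut outline, at about −0.82 rad. I'm moving above the tab.

```bash
python3 -m handwheel '[[19,-34,0,0,0,-2,0.4],[19,-34,0,0,0,-2,0.4],[19,-34,0,0,0,-2,0.4],[19,-34,0,0,0,-2,0.4],[19,-34,0,0,0,-2,0.4],[19,-34,0,0,0,-2,0.4],[19,-34,0,0,0,-2,0.4],[19,-34,0,0,0,-2,0.4],[19,-34,0,0,0,-2,0.4],[19,-34,0,0,0,-2,0.4]]' 20
python3 -m handwheel '[[19,-34,0,0,0,-2,0.4],[19,-34,0,0,0,-2,0.4],[19,-34,0,0,0,-2,0.4],[19,-34,0,0,0,-2,0.4],[19,-34,0,0,0,-2,0.4],[19,-34,0,0,0,-2,0.4],[19,-34,0,0,0,-2,0.4],[19,-34,0,0,0,-2,0.4],[19,-34,0,0,0,-2,0.4],[19,-34,0,0,0,-2,0.4]]'
cat > st.py <<'E'
# state in the tower frame: tool angle/radius about axis, tool-y vs tangential, push
from h import *
from scipy.spatial.transform import Rotation as R
p=np.load("p.npy"); s=manip.sense(); d=s["tcp_pos"][:2]-p[:2]; a=np.arctan2(d[1],d[0])
y=R.from_quat(s["tool_rot"]).as_matrix()[:,1]; z=R.from_quat(s["tool_rot"]).as_matrix()[:,2]
t=np.array([-np.sin(a),np.cos(a)]); rr=np.array([np.cos(a),np.sin(a)])
th=(a-p[2]+np.pi)%(2*np.pi)-np.pi
e=(np.arctan2(y[1],y[0])-a-np.pi/2+np.pi/2)%np.pi-np.pi/2
print(f"t {s['t']:.2f} pos {np.round(s['tcp_pos']*1e3,1)} th {th:.3f} r {np.hypot(*d)*1e3:.1f}mm yawerr {e:.3f} tz {z.round(3)} gap {s['finger_gap']:.3f} grip {s['gripper_force']:.1f}")
print("Ftan %.2f Frad %.2f Fz %.2f"%(s["force"][:2]@t,s["force"][:2]@rr,s["force"][2]),"q6 %.2f"%s["q"][5])
E
python3 st.py
```

```text
t: 1.35
tcp_pos: [0.4167, 0.2413, 0.2311]
tool_rot: [0.353, 0.936, -0.0, -0.0]
force: [0.6, 0.6, 0.1]
finger_gap: 0.398
gripper_force: 0.0
t: 2.6
tcp_pos: [0.6066, -0.0985, 0.2308]
tool_rot: [0.51, 0.86, -0.0, -0.001]
force: [1.0, -0.2, 0.6]
finger_gap: 0.401
gripper_force: 0.0
t 2.60 pos [606.6 -98.5 230.8] th -0.922 r 60.4mm yawerr 0.100 tz [-0.001  0.    -1.   ] gap 0.401 grip 0.0
Ftan 0.83 Frad 0.56 Fz 0.59 q6 -0.84
```

```bash
python3 -m handwheel '[[1,2,-15,0,0,0,0.4],[1,2,-15,0,0,0,0.4],[1,2,-15,0,0,0,0.4],[0,1,-15,0,0,0,0.4],[0,0,-15,0,0,0,0.4],[0,0,-10,0,0,0,0.4],[0,0,-10,0,0,0,0.4],[0,0,0,0,0,0,0.4],[0,0,0,0,0,0,0.4],[0,0,0,0,0,0,0.4]]' >/dev/null; python3 st.py
python3 - <<'E'
from h import *
o=[]
for n,a,s in(("top",(235,145),80),("scene",(210,130),80)):
    im=manip.snapshot(n); cv2.imwrite(f"pics/{n}1.png",im[:,:,::-1]); o.append(cv2.resize(im[a[1]:a[1]+s,a[0]:a[0]+s,::-1],(400,400),interpolation=cv2.INTER_CUBIC))
cv2.imwrite("pics/c1.png",np.hstack(o))
E
```

```text
t 3.85 pos [609.9 -90.7 136.9] th -0.812 r 54.7mm yawerr -0.010 tz [ 0.001 -0.    -1.   ] gap 0.401 grip 0.0
Ftan 0.14 Frad 0.21 Fz -1.00 q6 -0.83
```

View pics/c1.png

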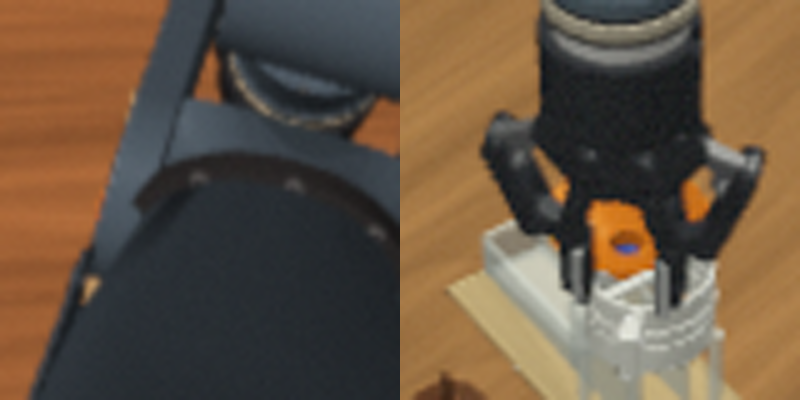

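The scene crop shows the open fingertips at (580,295) and (665,300), straddling the white tab at (630,318), clear of the ring. I'm descending.

```bash
python3 -m handwheel '[[0,0,-6,0,0,0,0.4],[0,0,-6,0,0,0,0.4],[0,0,-6,0,0,0,0.4],[0,0,-6,0,0,0,0.4],[0,0,-6,0,0,0,0.4],[0,0,-6,0,0,0,0.4],[0,0,-6,0,0,0,0.4],[0,0,-6,0,0,0,0.4],[0,0,-6,0,0,0,0.4],[0,0,0,0,0,0,0.4]]' >/dev/null; python3 st.py
python3 -m handwheel '[[0,0,0,0,0,0,0.28],[0,0,0,0,0,0,0.28],[0,0,0,0,0,0,0.24],[0,0,0,0,0,0,0.24],[0,0,0,0,0,0,0.22],[0,0,0,0,0,0,0.22],[0,0,0,0,0,0,0.2],[0,0,0,0,0,0,0.2],[0,0,0,0,0,0,0.2],[0,0,0,0,0,0,0.2]]' >/dev/null; python3 st.py
```

```text
t 5.20 pos [609.  -90.4  81.7] th -0.822 r 54.1mm yawerr 0.001 tz [-0.001  0.    -1.   ] gap 0.400 grip 0.0
Ftan 0.01 Frad 0.47 Fz 0.67 q6 -0.83
t 6.45 pos [609.4 -90.5  82.3] th -0.817 r 54.3mm yawerr -0.005 tz [ 0. -0. -1.] gap 0.194 grip 0.0
Ftan 0.72 Frad 0.01 Fz 0.68 q6 -0.83
```

```bash
python3 -m handwheel '[[0,0,0,0,0,0,0.18],[0,0,0,0,0,0,0.18],[0,0,0,0,0,0,0.16],[0,0,0,0,0,0,0.16],[0,0,0,0,0,0,0.15],[0,0,0,0,0,0,0.15],[0,0,0,0,0,0,0.14],[0,0,0,0,0,0,0.14],[0,0,0,0,0,0,0.14],[0,0,0,0,0,0,0.14]]' >/dev/null; python3 st.py
cat > arc.py <<'E'
# arc.py th0 th1 n r0 r1: shifts (mm) and turn (deg) per row along the arc
from h import *; import sys
th0,th1,n,r0,r1=map(float,sys.argv[1:]); n=int(n); p=np.load("p.npy")
a=np.linspace(th0,th1,n+1)+p[2]; r=np.linspace(r0,r1,n+1)
P=np.round(np.c_[r*np.cos(a),r*np.sin(a)],1); print(np.diff(P,axis=0).round(1).tolist(),"turn",np.degrees(th1-th0)/n)
E
python3 arc.py -.817 .125 20 54.3 55
```

```text
t 7.70 pos [609.5 -90.5  82.4] th -0.816 r 54.5mm yawerr -0.006 tz [ 0. -0. -1.] gap 0.137 grip 0.9
Ftan 3.32 Frad -0.64 Fz -0.69 q6 -0.83
[[2.3, 1.3], [2.1, 1.3], [2.1, 1.5], [2.1, 1.6], [1.9, 1.6], [1.9, 1.8], [1.8, 1.8], [1.7, 2.0], [1.6, 2.0], [1.5, 2.0], [1.4, 2.2], [1.3, 2.2], [1.3, 2.3], [1.1, 2.3], [0.9, 2.4], [0.9, 2.4], [0.8, 2.5], [0.6, 2.5], [0.6, 2.5], [0.4, 2.6]] turn 2.698631215066177
```

```bash
python3 -m handwheel '[[2.3,1.3,0,0,0,2.7,0.14],[2.1,1.3,0,0,0,2.7,0.14],[2.1,1.5,0,0,0,2.7,0.14],[2.1,1.6,0,0,0,2.7,0.14],[1.9,1.6,0,0,0,2.7,0.14],[1.9,1.8,0,0,0,2.7,0.14],[1.8,1.8,0,0,0,2.7,0.14],[1.7,2.0,0,0,0,2.7,0.14],[1.6,2.0,0,0,0,2.7,0.14],[1.5,2.0,0,0,0,2.7,0.14]]' >/dev/null; python3 st.py
```

```text
t 8.95 pos [627.4 -74.3  82.2] th -0.368 r 54.3mm yawerr 0.020 tz [-0.002 -0.001 -1.   ] gap 0.140 grip 0.9
Ftan -0.65 Frad 0.31 Fz 0.57 q6 -1.27
```

```bash
python3 -m handwheel '[[1.4,2.2,0,0,0,2.7,0.14],[1.3,2.2,0,0,0,2.7,0.14],[1.3,2.3,0,0,0,2.7,0.14],[1.1,2.3,0,0,0,2.7,0.14],[0.9,2.4,0,0,0,2.7,0.14],[0.9,2.4,0,0,0,2.7,0.14],[0.8,2.5,0,0,0,2.7,0.14],[0.6,2.5,0,0,0,2.7,0.14],[0.6,2.5,0,0,0,2.7,0.14],[0.4,2.6,0,0,0,2.7,0.14]]' >/dev/null; python3 st.py; python3 arc.py .12 .44 10 54.8 55
```

```text
t 10.20 pos [637.1 -50.6  82.3] th 0.107 r 54.6mm yawerr 0.016 tz [-0.001 -0.001 -1.   ] gap 0.141 grip 0.9
Ftan -2.70 Frad 0.35 Fz -1.26 q6 -1.70
[[0.2, 1.8], [0.1, 1.7], [0.1, 1.8], [0.1, 1.7], [0.0, 1.8], [-0.1, 1.7], [-0.1, 1.8], [-0.2, 1.7], [-0.2, 1.8], [-0.3, 1.7]] turn 1.8334649444186344
```

```bash
python3 -m handwheel '[[0,1,0,0,0,1.1,0.14],[0,1,0,0,0,1.1,0.14],[0,1,0,0,0,1.1,0.14],[0,1,0,0,0,1.1,0.14],[0,1,0,0,0,1.1,0.14],[0,0,0,0,0,0,0.14],[0,0,0,0,0,0,0.14],[0,0,0,0,0,0,0.14],[0,0,0,0,0,0,0.14],[0,0,0,0,0,0,0.14]]' >/dev/null; python3 st.py
python3 -m handwheel '[[0,0.4,0,0,0,0.4,0.14],[0,0.4,0,0,0,0.4,0.14],[0,0.4,0,0,0,0.4,0.14],[0,0.4,0,0,0,0.4,0.14],[0,0.4,0,0,0,0.4,0.14],[0,0,0,0,0,0,0.14],[0,0,0,0,0,0,0.14],[0,0,0,0,0,0,0.14],[0,0,0,0,0,0,0.14],[0,0,0,0,0,0,0.14]]' >/dev/null; python3 st.py
```

```text
t 11.45 pos [637.7 -44.6  82.3] th 0.218 r 54.7mm yawerr -0.001 tz [-0.  0. -1.] gap 0.137 grip 0.3
Ftan -0.52 Frad 0.57 Fz -0.16 q6 -1.78
t 12.70 pos [637.7 -42.6  82.3] th 0.253 r 54.7mm yawerr -0.002 tz [ 0.  0. -1.] gap 0.143 grip 0.7
Ftan -1.56 Frad -0.47 Fz 0.38 q6 -1.82
```

```bash
python3 - <<'E'
from h import *
o=[]
for n,a,s in(("top",(225,155),90),("scene",(205,130),95)):
    im=manip.snapshot(n); cv2.imwrite(f"pics/{n}2.png",im[:,:,::-1]); o.append(cv2.resize(im[a[1]:a[1]+s,a[0]:a[0]+s,::-1],(400,400),interpolation=cv2.INTER_CUBIC))
cv2.imwrite("pics/c2.png",np.hstack(o))
E
```

```text
(no output)
```

View pics/c2.png

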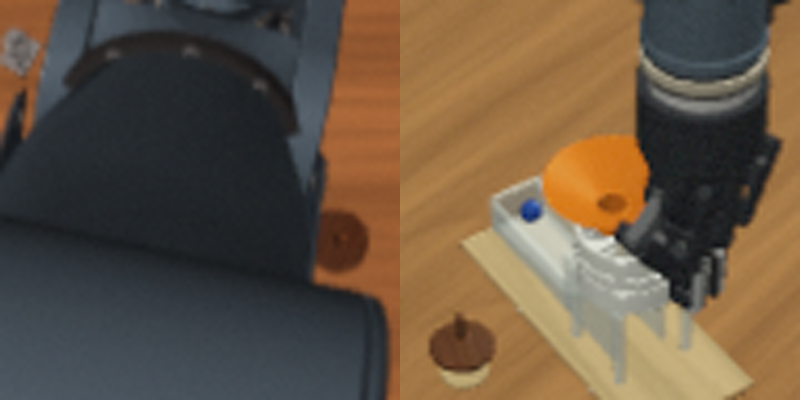

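The marble, at (530,210) in the scene crop, has already rolled into the tray. I'm continuing in small steps to feel for the stop.

```bash
python3 -m handwheel '[[0,0.4,0,0,0,0.4,0.14],[0,0.4,0,0,0,0.4,0.14],[0,0.4,0,0,0,0.4,0.14],[0,0.4,0,0,0,0.4,0.14],[0,0.4,0,0,0,0.4,0.14],[0,0,0,0,0,0,0.14],[0,0,0,0,0,0,0.14],[0,0,0,0,0,0,0.14],[0,0,0,0,0,0,0.14],[0,0,0,0,0,0,0.14]]' >/dev/null; python3 st.py
```

```text
t 14.05 pos [637.8 -40.6  82.3] th 0.290 r 54.7mm yawerr -0.003 tz [ 0.  0. -1.] gap 0.137 grip 0.6
Ftan -0.96 Frad 1.13 Fz 0.63 q6 -1.85
```

```bash
python3 -m handwheel '[[0,0.4,0,0,0,0.4,0.14],[0,0.4,0,0,0,0.4,0.14],[0,0.4,0,0,0,0.4,0.14],[-0.1,0.4,0,0,0,0.4,0.14],[0,0.4,0,0,0,0.4,0.14],[0,0,0,0,0,0,0.14],[0,0,0,0,0,0,0.14],[0,0,0,0,0,0,0.14],[0,0,0,0,0,0,0.14],[0,0,0,0,0,0,0.14]]' >/dev/null; python3 st.py
```

```text
t 15.30 pos [637.7 -38.6  82.3] th 0.327 r 54.8mm yawerr -0.005 tz [ 0.  0. -1.] gap 0.140 grip 0.6
Ftan -0.89 Frad 1.06 Fz 0.45 q6 -1.88
```

```bash
python3 -m handwheel '[[0,0.4,0,0,0,0.5,0.14],[-0.1,0.4,0,0,0,0.4,0.14],[0,0.4,0,0,0,0.4,0.14],[-0.1,0.4,0,0,0,0.5,0.14],[0,0.4,0,0,0,0.4,0.14],[0,0,0,0,0,0,0.14],[0,0,0,0,0,0,0.14],[0,0,0,0,0,0,0.14],[0,0,0,0,0,0,0.14],[0,0,0,0,0,0,0.14]]' >/dev/null; python3 st.py
```

```text
t 16.55 pos [637.5 -36.6  82.3] th 0.363 r 54.8mm yawerr -0.003 tz [ 0.  0. -1.] gap 0.144 grip 0.6
Ftan -0.78 Frad 0.71 Fz 0.60 q6 -1.92
```

```bash
python3 -m handwheel '[[-0.1,0.4,0,0,0,0.5,0.14],[0,0.4,0,0,0,0.4,0.14],[-0.1,0.4,0,0,0,0.4,0.14],[-0.1,0.4,0,0,0,0.5,0.14],[0,0.4,0,0,0,0.4,0.14],[0,0,0,0,0,0,0.14],[0,0,0,0,0,0,0.14],[0,0,0,0,0,0,0.14],[0,0,0,0,0,0,0.14],[0,0,0,0,0,0,0.14]]' >/dev/null; python3 st.py
```

```text
t 17.80 pos [637.1 -34.6  82.3] th 0.400 r 54.7mm yawerr -0.002 tz [-0.  0. -1.] gap 0.143 grip 0.7
Ftan -1.78 Frad -0.05 Fz 1.05 q6 -1.95
```

```bash
python3 -m handwheel '[[-0.1,0.4,0,0,0,0.5,0.14],[0,0.4,0,0,0,0.4,0.14],[-0.1,0.4,0,0,0,0.4,0.14],[-0.1,0.4,0,0,0,0.5,0.14],[-0.1,0.4,0,0,0,0.4,0.14],[0,0,0,0,0,0,0.14],[0,0,0,0,0,0,0.14],[0,0,0,0,0,0,0.14],[0,0,0,0,0,0,0.14],[0,0,0,0,0,0,0.14]]' >/dev/null; python3 st.py
```

```text
t 19.05 pos [636.7 -32.6  82.3] th 0.438 r 54.6mm yawerr -0.001 tz [-0.  0. -1.] gap 0.141 grip 0.7
Ftan -1.49 Frad 1.46 Fz 1.18 q6 -1.99
```

```bash
python3 -m handwheel '[[-0.1,0.4,0,0,0,0.5,0.14],[0,0.4,0,0,0,0.4,0.14],[-0.1,0.4,0,0,0,0.4,0.14],[-0.1,0.4,0,0,0,0.5,0.14],[-0.1,0.4,0,0,0,0.4,0.14],[0,0,0,0,0,0,0.14],[0,0,0,0,0,0,0.14],[0,0,0,0,0,0,0.14],[0,0,0,0,0,0,0.14],[0,0,0,0,0,0,0.14]]' >/dev/null; python3 st.py
```

```text
t 20.30 pos [636.3 -30.6  82.3] th 0.475 r 54.6mm yawerr 0.000 tz [-0.  0. -1.] gap 0.139 grip 0.6
Ftan -1.05 Frad 0.79 Fz 0.62 q6 -2.02
```

```bash
python3 -m handwheel '[[-0.1,0.4,0,0,0,0.5,0.14],[0,0.4,0,0,0,0.4,0.14],[-0.1,0.4,0,0,0,0.4,0.14],[-0.1,0.4,0,0,0,0.5,0.14],[-0.1,0.4,0,0,0,0.4,0.14],[0,0,0,0,0,0,0.14],[0,0,0,0,0,0,0.14],[0,0,0,0,0,0,0.14],[0,0,0,0,0,0,0.14],[0,0,0,0,0,0,0.14]]' >/dev/null; python3 st.py
```

```text
t 21.55 pos [635.9 -28.7  82.3] th 0.510 r 54.7mm yawerr 0.003 tz [-0. -0. -1.] gap 0.143 grip 1.3
Ftan -2.51 Frad -0.66 Fz 0.81 q6 -2.06
```

```bash
python3 -m handwheel '[[-0.1,0.3,0,0,0,0.2,0.14],[0,0.2,0,0,0,0.3,0.14],[-0.1,0.3,0,0,0,0.2,0.14],[-0.1,0.2,0,0,0,0.4,0.14],[0,0,0,0,0,0,0.14],[0,0,0,0,0,0,0.14],[0,0,0,0,0,0,0.14],[0,0,0,0,0,0,0.14],[0,0,0,0,0,0,0.14],[0,0,0,0,0,0,0.14]]' >/dev/null; python3 st.py
```

```text
t 22.80 pos [635.6 -27.7  82.3] th 0.530 r 54.7mm yawerr 0.003 tz [-0. -0. -1.] gap 0.140 grip 1.9
Ftan -3.30 Frad -1.33 Fz 1.32 q6 -2.08
```

```bash
python3 -m handwheel '[[-0.1,0.3,0,0,0,0.2,0.14],[0,0.2,0,0,0,0.3,0.14],[-0.1,0.3,0,0,0,0.2,0.14],[-0.1,0.2,0,0,0,0.4,0.14],[0,0,0,0,0,0,0.14],[0,0,0,0,0,0,0.14],[0,0,0,0,0,0,0.14],[0,0,0,0,0,0,0.14],[0,0,0,0,0,0,0.14],[0,0,0,0,0,0,0.14]]' >/dev/null; python3 st.py
```

```text
t 24.05 pos [635.3 -26.9  82.3] th 0.546 r 54.7mm yawerr 0.006 tz [-0. -0. -1.] gap 0.142 grip 2.3
Ftan -4.60 Frad -1.19 Fz 0.26 q6 -2.09
```

```bash
python3 -m handwheel '[[-0.1,0.3,0,0,0,0.2,0.14],[-0.1,0.2,0,0,0,0.3,0.14],[-0.1,0.3,0,0,0,0.2,0.14],[0,0.2,0,0,0,0.3,0.14],[0,0,0,0,0,0,0.14],[0,0,0,0,0,0,0.14],[0,0,0,0,0,0,0.14],[0,0,0,0,0,0,0.14],[0,0,0,0,0,0,0.14],[0,0,0,0,0,0,0.14]]' >/dev/null; python3 st.py
```

```text
t 25.30 pos [635.1 -26.2  82.3] th 0.559 r 54.7mm yawerr 0.011 tz [ 0.    -0.001 -1.   ] gap 0.145 grip 2.8
Ftan -5.11 Frad -1.45 Fz 0.27 q6 -2.11
```

```bash
python3 -m handwheel '[[-0.1,0.3,0,0,0,0.2,0.14],[-0.1,0.2,0,0,0,0.3,0.14],[-0.1,0.3,0,0,0,0.2,0.14],[0,0.2,0,0,0,0.3,0.14],[0,0,0,0,0,0,0.14],[0,0,0,0,0,0,0.14],[0,0,0,0,0,0,0.14],[0,0,0,0,0,0,0.14],[0,0,0,0,0,0,0.14],[0,0,0,0,0,0,0.14]]' >/dev/null; python3 st.py
```

```text
t 26.55 pos [634.8 -25.6  82.3] th 0.570 r 54.6mm yawerr 0.017 tz [ 0.    -0.001 -1.   ] gap 0.139 grip 3.2
Ftan -7.00 Frad -2.63 Fz -0.36 q6 -2.12
```

```bash
python3 -m handwheel '[[-0.1,0.3,0,0,0,0.2,0.14],[-0.1,0.3,0,0,0,0.3,0.14],[-0.1,0.3,0,0,0,0.2,0.14],[-0.1,0.3,0,0,0,0.3,0.14],[-0.1,0.3,0,0,0,0.2,0.14],[0,0,0,0,0,0,0.14],[0,0,0,0,0,0,0.14],[0,0,0,0,0,0,0.14],[0,0,0,0,0,0,0.14],[0,0,0,0,0,0,0.14]]' >/dev/null; python3 st.py
```

```text
t 27.80 pos [634.5 -24.7  82.4] th 0.589 r 54.6mm yawerr 0.020 tz [ 0.    -0.002 -1.   ] gap 0.139 grip 3.9
Ftan -7.59 Frad -3.22 Fz -0.70 q6 -2.14
```

```bash
python3 -m handwheel '[[-0.1,0.3,0,0,0,0.2,0.14],[-0.1,0.3,0,0,0,0.3,0.14],[-0.1,0.3,0,0,0,0.2,0.14],[-0.1,0.3,0,0,0,0.3,0.14],[-0.1,0.3,0,0,0,0.2,0.14],[-0.1,0.3,0,0,0,0.2,0.14],[0,0,0,0,0,0,0.14],[0,0,0,0,0,0,0.14],[0,0,0,0,0,0,0.14],[0,0,0,0,0,0,0.14]]' >/dev/null; python3 st.py
```

```text
t 29.05 pos [634.  -23.6  82.4] th 0.611 r 54.5mm yawerr 0.022 tz [ 0.001 -0.003 -1.   ] gap 0.137 grip 4.7
Ftan -9.10 Frad -3.37 Fz -1.03 q6 -2.17
```

```bash
python3 -m handwheel '[[-0.1,0.3,0,0,0,0.2,0.14],[0,0.3,0,0,0,0.2,0.14],[0,0,0,0,0,0,0.14],[0,0,0,0,0,0,0.14],[0,0,0,0,0,0,0.14],[0,0,0,0,0,0,0.14],[0,0,0,0,0,0,0.14],[0,0,0,0,0,0,0.14],[0,0,0,0,0,0,0.14],[0,0,0,0,0,0,0.14]]' >/dev/null; python3 st.py; python3 arc.py .60 -.68 20 54.6 54.6
```

```text
t 30.30 pos [633.9 -23.3  82.4] th 0.617 r 54.5mm yawerr 0.023 tz [ 0.001 -0.004 -1.   ] gap 0.138 grip 5.0
Ftan -10.39 Frad -4.65 Fz -1.09 q6 -2.17
[[1.1, -3.4], [0.9, -3.3], [0.7, -3.5], [0.4, -3.4], [0.3, -3.5], [0.0, -3.5], [-0.2, -3.5], [-0.5, -3.5], [-0.7, -3.4], [-0.8, -3.4], [-1.1, -3.3], [-1.3, -3.2], [-1.6, -3.2], [-1.7, -3.0], [-1.9, -3.0], [-2.1, -2.8], [-2.2, -2.6], [-2.4, -2.5], [-2.6, -2.4], [-2.7, -2.2]] turn -3.666929888837269
```

Held for more than a second at about 9–10 N. I'm now turning it back.

```bash
python3 arc.py .66 -.60 20 54.6 54.6
```

```text
[[1.3, -3.2], [1.1, -3.3], [0.8, -3.3], [0.7, -3.4], [0.4, -3.4], [0.3, -3.4], [0.0, -3.5], [-0.2, -3.4], [-0.5, -3.4], [-0.6, -3.4], [-0.8, -3.3], [-1.1, -3.3], [-1.2, -3.2], [-1.5, -3.1], [-1.7, -3.0], [-1.8, -2.9], [-2.0, -2.8], [-2.2, -2.7], [-2.4, -2.5], [-2.5, -2.3]] turn -3.609634109324186
```

```bash
python3 -m handwheel '[[1.3,-3.2,0,0,0,-3.6,0.14],[1.1,-3.3,0,0,0,-3.6,0.14],[0.8,-3.3,0,0,0,-3.6,0.14],[0.7,-3.4,0,0,0,-3.6,0.14],[0.4,-3.4,0,0,0,-3.6,0.14],[0.3,-3.4,0,0,0,-3.6,0.14],[0,-3.5,0,0,0,-3.6,0.14],[-0.2,-3.4,0,0,0,-3.6,0.14],[-0.5,-3.4,0,0,0,-3.6,0.14],[-0.6,-3.4,0,0,0,-3.6,0.14]]' >/dev/null; python3 st.py
```

```text
t 31.55 pos [636.9 -52.1  82.1] th 0.079 r 54.6mm yawerr -0.071 tz [ 0.     0.004 -1.   ] gap 0.138 grip 1.0
Ftan 2.02 Frad 0.67 Fz -0.44 q6 -1.59
```

```bash
python3 -m handwheel '[[-0.8,-3.3,0,0,0,-3.4,0.14],[-1.1,-3.3,0,0,0,-3.4,0.14],[-1.2,-3.2,0,0,0,-3.4,0.14],[-1.5,-3.1,0,0,0,-3.4,0.14],[-1.7,-3.0,0,0,0,-3.4,0.14],[-1.8,-2.9,0,0,0,-3.4,0.14],[-2.0,-2.8,0,0,0,-3.4,0.14],[-2.2,-2.7,0,0,0,-3.4,0.14],[-2.4,-2.5,0,0,0,-3.4,0.14],[0,0,0,0,0,0,0.14]]' >/dev/null; python3 st.py
```

```text
t 32.80 pos [622.7 -80.   82.3] th -0.505 r 54.2mm yawerr -0.018 tz [ 0.001  0.002 -1.   ] gap 0.140 grip 0.9
Ftan 1.30 Frad 1.24 Fz -1.03 q6 -1.11
```

```bash
python3 arc.py -.505 -.765 9 54.3 54.8
```

```text
[[-1.0, -1.2], [-1.1, -1.1], [-1.1, -1.1], [-1.2, -1.1], [-1.1, -1.0], [-1.3, -1.1], [-1.2, -0.9], [-1.3, -1.0], [-1.3, -0.9]] turn -1.6552114081557117
```

```bash
python3 -m handwheel '[[-1.0,-1.2,0,0,0,-1.5,0.14],[-1.1,-1.1,0,0,0,-1.5,0.14],[-1.1,-1.1,0,0,0,-1.5,0.14],[-1.2,-1.1,0,0,0,-1.5,0.14],[-1.1,-1.0,0,0,0,-1.5,0.14],[-1.3,-1.1,0,0,0,-1.5,0.14],[-1.2,-0.9,0,0,0,-1.5,0.14],[0,0,0,0,0,0,0.14],[0,0,0,0,0,0,0.14],[0,0,0,0,0,0,0.14]]' >/dev/null; python3 st.py
```

```text
t 34.05 pos [614.2 -89.2  82.4] th -0.731 r 55.8mm yawerr 0.025 tz [ 0.    -0.001 -1.   ] gap 0.139 grip 0.1
Ftan 0.91 Frad -0.30 Fz 0.19 q6 -0.94
```

```bash
python3 -m handwheel '[[-0.4,-0.3,0,0,0,-1,0.14],[-0.4,-0.3,0,0,0,-1,0.14],[-0.4,-0.3,0,0,0,-1,0.14],[-0.5,-0.2,0,0,0,-0.4,0.14],[0,0,0,0,0,0,0.14],[0,0,0,0,0,0,0.14],[0,0,0,0,0,0,0.14],[0,0,0,0,0,0,0.14],[0,0,0,0,0,0,0.14],[0,0,0,0,0,0,0.14]]' >/dev/null; python3 st.py
python3 -m handwheel '[[0,0,0,0,0,0,0.18],[0,0,0,0,0,0,0.22],[0,0,0,0,0,0,0.26],[0,0,0,0,0,0,0.3],[0,0,0,0,0,0,0.34],[0,0,0,0,0,0,0.36],[0,0,0,0,0,0,0.38],[0,0,0,0,0,0,0.4],[0,0,0,0,0,0,0.4],[0,0,0,0,0,0,0.4]]' >/dev/null; python3 st.py
python3 -m handwheel '[[0,0,6,0,0,0,0.4],[0,0,10,0,0,0,0.4],[0,0,12,0,0,0,0.4],[0,0,15,0,0,0,0.4],[0,0,20,0,0,0,0.4],[0,0,20,0,0,0,0.4],[0,0,20,0,0,0,0.4],[0,-20,15,0,0,0,0.4],[0,-40,0,0,0,0,0.4],[0,-50,0,0,0,0,0.4]]' >/dev/null
python3 -m handwheel '[[0,-60,0,0,0,0,0.4],[0,-60,0,0,0,0,0.4],[0,-50,0,0,0,0,0.4],[0,-50,0,0,0,0,0.4],[0,-30,0,0,0,0,0.4],[0,0,0,0,0,0,0.4],[0,0,0,0,0,0,0.4],[0,0,0,0,0,0,0.4],[0,0,0,0,0,0,0.4],[0,0,0,0,0,0,0.4]]'
cat > look.py <<'E'
import sys; from h import *
k=sys.argv[1]; o=[]
for n,a,s in(("top",(255,150),50),("scene",(225,155),50)):
    im=np.mean([manip.snapshot(n) for _ in range(4)],0).astype(np.uint8); cv2.imwrite(f"pics/{n}{k}.png",im[:,:,::-1]); o.append(cv2.resize(im[a[1]:a[1]+s,a[0]:a[0]+s,::-1],(400,400),interpolation=cv2.INTER_CUBIC))
cv2.imwrite(f"pics/c{k}.png",np.hstack(o))
E
python3 look.py 3
```

```text
t 35.30 pos [612.6 -90.   82.4] th -0.763 r 55.5mm yawerr -0.003 tz [ 0. -0. -1.] gap 0.140 grip 0.8
Ftan 2.29 Frad 0.56 Fz -0.38 q6 -0.88
t 36.55 pos [612.4 -89.9  82.3] th -0.764 r 55.4mm yawerr -0.002 tz [ 0. -0. -1.] gap 0.399 grip 0.0
Ftan -0.74 Frad 0.63 Fz 0.19 q6 -0.88
t: 39.05
tcp_pos: [0.6127, -0.4491, 0.2006]
tool_rot: [0.485, 0.875, -0.0, 0.0]
force: [-0.3, 0.5, 0.1]
finger_gap: 0.4
gripper_force: 0.0
```

View pics/c3.png

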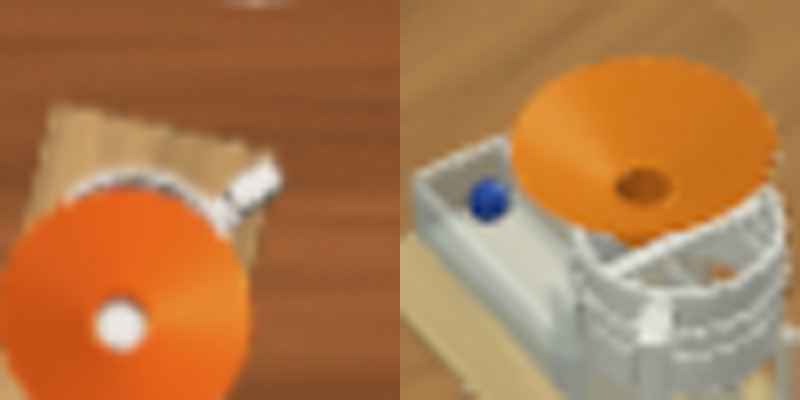

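Both views show the tab, at crop (252,186) in top and (655,320) in scene, within about 0.02 rad of the predicted shut position. The marble is in the tray at (488,200). I'll do one closer check against the ribs.

```bash
python3 - <<'E'
from h import *
p=np.load("p.npy"); o=[]
# top view: white tab area beyond 44 mm, centroid -> angle via ray at z=.115
for k in("0","3"):
    im=cv2.imread(f"pics/top{k}.png").astype(float); 
    sub=im[164:182,278:296]; w=np.clip(sub.min(2)-110,0,80); ys,xs=np.mgrid[164:182,278:296]
    c=np.array([(w*xs).sum(),(w*ys).sum()])/w.sum()
    g=[(th,r) for th in np.arange(-1,-.5,.005) for r in np.arange(.035,.066,.001)]
    q=proj("top",T(p,[[r*np.cos(t),r*np.sin(t),.113] for t,r in g])); print(k,c.round(2),g[np.argmin(np.hypot(*(q-c).T))])
im=cv2.imread("pics/scene3.png")[180:220,240:280]; im=cv2.resize(im,(600,600),interpolation=cv2.INTER_CUBIC); raw=im.copy()
f=lambda P:((proj("scene",T(p,P))-[240,180]+.5)*15-.5).round().astype(int)
for th,c in((-.75,(0,0,255)),(-.85,(255,0,0)),(-.65,(0,255,0))):
    for r,z in((.037,(.066,.084)),(.037,(.096,.112)),(.06,(.085,.115))): cv2.polylines(im,[f([[r*np.cos(th),r*np.sin(th),zz] for zz in z])],False,c,1)
raw=cv2.convertScaleAbs(raw,alpha=1.6,beta=-150)
cv2.imwrite("pics/c4.png",np.hstack([im[:,100:500],raw[:,100:500]]))
E
```

```text
0 [284.46 174.24] (np.float64(-0.7799999999999998), np.float64(0.04300000000000001))
3 [284.13 173.86] (np.float64(-0.7499999999999998), np.float64(0.04300000000000001))
```

View pics/c4.png

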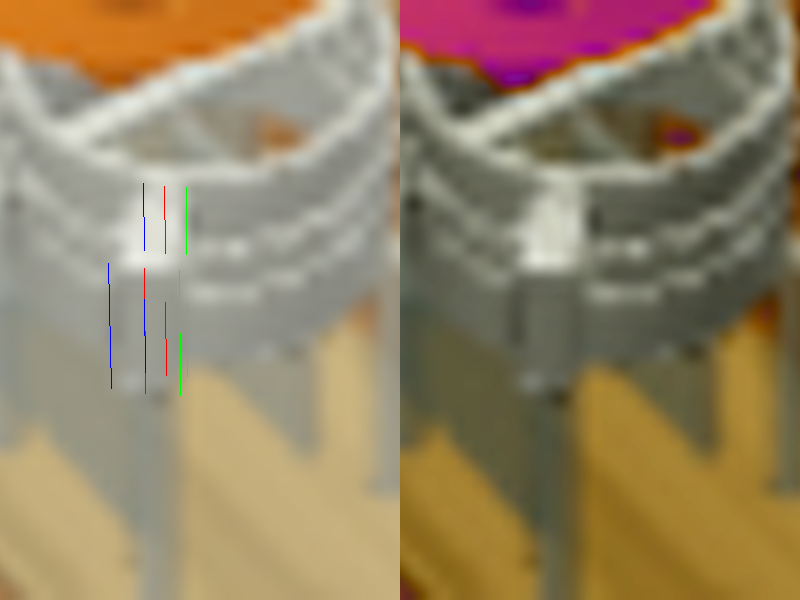

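The enlarged scene view shows the tab's outer face centred at x≈147, against 145 predicted for exactly shut. The upper rib is at about 165, as predicted, so the two are aligned. I'm handing in.

```bash
python3 -c "
from station import manip
print(manip.sign_off())"
```

```text
the job is handed in; nothing more can be done
None
```

I handed the job in: I turned the ring until it met its stop, held it there at about 9–10 N for over a second, and turned it back to within about 0.02 rad of the ribs; the marble is in the tray and the arm is clear.

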